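# Walk a cast printing block round and seat it in the registration corner

### The arm

A 6-joint arm with a two-finger parallel gripper is mounted at the origin on the work surface. World frame = base frame: x ahead of the robot, y to its left, z up, the work surface at z = 0. Lengths are in m, angles in rad, forces in N, time in s.
With the tool pointing down it reaches from about 0.375 to 0.9 m from the base axis. Payload 3.1 kg.
Tool frame: the origin (TCP) lies between the finger pads; the fingertips stand robot.tip_extent ahead of it and the grasp point (between the pads) lies 3 mm ahead of it (robot.tip_extent is the distance from the TCP to the fingertips, in m); z points along the fingers, x is the direction in which the jaws open and shut, and the axes are right-handed (so a half turn about z gives the same grasp; the last joint's range is limited). The gripper opens to 87 mm and grips with 3 to 60 N. Pads are 19 mm wide; open, the fingers measure 117 mm over their backs; the gripper's body (75 mm by 190 mm) begins 51 mm behind the grasp point.
Start: joints at [-1.383, 0.527, 1.433, -0, 1.181, -0.178], TCP at [0.224, -0.583, 0.245] pointing down, gripper open.
Joint ranges: [-3.08, 3.08], [-0.75, 2.2], [0.22, 2.44], [-1.43, 4.57], [0, 2.65], [-2.85, 2.85]. Speed limits (rad/s): [2.79, 2.79, 3.14, 3.14, 3.14, 3.14].

### API

Orientations are given as a unit quaternion [x, y, z, w].
In Python, from rig import robot, cams gives the robot as it stands.
- The arm moves only by the tool carry_out, never from a script. Its argument "steps" is a list of rows, each a list of 3 entries, a list of its own where there are three numbers: the shift along the world's x, y, z in cm, then the turn about the world's z in degrees, then the closure, from 0 (fully open) to 1 (shut). In form: [[[dx, dy, dz], spin, fingers], ...]. A call has 1 to 10 rows; each row shifts and turns the pose as measured when the row begins; what a row does not reach is not made up. A row lasts 1/10 s, in which the tool goes at most 50 mm and 8.59 degrees, less where a joint would pass 70% of its speed; a pose out of reach is approached as far as the arm can. A call with a gripper value outside its range is refused whole. The fingers move at their own pace and stop on an object; "squeeze" is the grip in N (left out, the last holds). Time passes only in rows, so rows that do not move let the fingers close. It gives the time, the measured TCP pose, the force and the opening at its end, in the units of the state.
- robot.get_obs(): the state, without advancing time (a new reading comes with each control period).
- cams.camera(name): name is "side" or "top"; returns a dict with "pixels" (420x560x3 uint8, red, green, blue), "fx", "fy", "cx", "cy" (pixels), "eye" and "rotation" of the camera in the world. Camera axes: x right, y up, looking along -z (the intrinsics and any distortion apply to the point x, -y, -z); pixel columns grow to the right and rows downward; lengths in m; the calibration is good to about 2 mm. A picture is of the moment at which its call begins. There is no depth.
- robot.hand_in(): hands the job in, once; it reports no verdict.
The state is a dict: "time": time; "q": joint angles; "joint_velocities": joint speeds; "joint_torque": joint torques, N m; "position": TCP position; "tool_rot": TCP orientation; "ft_force": force on the tool from outside, world axes, zero at the start; "moment": the same for the moment, N m; "grip_width": finger opening in m.
Only numpy, scipy, OpenCV 4.12 (cv2) and the standard library are available. Lean on these libraries where they do the work, as an engineer would, in place of code of your own. Each camera call takes 0.05 s, during which the arm holds its last target. There are 200 camera calls.

### The job

The heavy cast printing block lies askew on the registration board. Nudge it round by its corners with the fingertips, only pushing, never lifting or tipping it or letting it drop off the board, until one of its long sides (either one) lies flush along the fence at the far edge of the board and its end is up against the side stop at the fence's left end. Then draw the hand away, leaving the tins, tools and other things around it where they stand.

Things in the scene. Friction and masses are not known exactly. Their poses are not given: they have to be found in the camera images.
- block: cast aluminium relief-printing block, a plain rectangular slab 96 mm (its x) by 130 mm (its y, the long sides) by 30 mm high, 0.7 to 1 kg, too wide to grip, lying flat on the board and free to slide (friction hidden). Its face carries a low dark relief, 2 mm high, of two houses standing foot to foot along its y; it looks the same turned by half a turn. Origin: centre of its underside; z up. Home: x axis along the board's x, either way round.
- board: registration board, plywood 300 mm (x) by 460 mm (y) by 15 mm, fixed to the table. Origin: centre of its underside. Its x points away from the robot towards the fence, y to the left. The fence is an aluminium bar 25 mm wide, 18 mm high above the board, along the whole far edge, its inner face at board x = +110 mm. The side stop is an aluminium bar 22 mm wide, 18 mm high, running 75 mm from the fence towards the robot, its inner face at board y = +160 mm.
- corner (a point): inner corner where the fence's inner face and the side stop's inner face meet, on the top surface of the board (15 mm above the table); axes as the board's. With the block home, the block's origin is 48 mm before it (corner x = -48 mm) and 65 mm to its right (corner y = -65 mm).
- ink_tin: bystander on the left near part of the board: round grey tin, 54 mm across, 32 mm high; origin at its underside
- pin_tin: bystander on the right far part of the board: small round brass tin, 36 mm across, 24 mm high; origin at its underside
- brayer: bystander: ink roller on its rest, right of the board, 160 mm long, 38 mm high
- scissors: bystander: scissors lying right of the board, 180 mm long, 12 mm high
- model_house: bystander: small balsa house with a blue roof, left of the board, 80 mm wide, 120 mm high
- glue_bottle: bystander: yellow glue bottle standing left of the board, 48 mm across, 130 mm high
- paint_jar: bystander: small lidded jar standing left of the board, 56 mm across, 65 mm high

How it is judged:
By the outcome, as a careful person would: the job done as asked, in the order asked, and still so for the second after the job is handed in, with the robot touching nothing.
It also fails if it takes over 64 s, if anything falls off the work surface, if the arm or the gripper's body presses on something with over 40 N, if the wrist force passes 120 N, or if a joint passes its speed limit or range.

## Working session

There is one attempt and no reset: what is moved stays moved. The work goes in short steps, Python scripts to look and compute and a tool call to move; the robot and the scene stay as the last step left them, time stands still between calls to the robot, and variables do not carry over. Pictures are saved under pics/ and viewed, about 8 in all and at most 12, crops included, and the job is handed in when it is done.

Besides the shell and the picture viewer there is one more tool, called after "Emit:" as a command line: name --argument value ..., lists and objects as JSON in quotes. carry_out: Moves the arm, as the interface text tells. Its arguments: {"type":"object","properties":{"steps":{"type":"array"},"squeeze":{"type":"number"}},"required":["steps"]}

```bash
ls; mkdir -p pics
python3 - <<'E'
from rig import robot,cams
import cv2
print(robot.tip_extent, robot.get_obs())
for n in ("top","side"):
    c=cams.camera(n); cv2.imwrite(f"pics/{n}0.png",c["pixels"][:,:,::-1])
    print({k:v for k,v in c.items() if k!="pixels"})
E
```

```text
pics
0.022 {'time': 0.0, 'q': array([-1.38252374e+00,  5.28518461e-01,  1.43389093e+00, -1.87753410e-05,
        1.18134180e+00, -1.78492752e-01]), 'joint_velocities': array([-3.85472993e-04, -6.36282394e-04, -1.61699904e-03, -1.87717390e-03,
        8.14760006e-04, -4.76340713e-05]), 'joint_torque': array([ 1.14315571e-03, -4.40041852e+01, -1.76590669e+01,  6.34805532e-02,
        5.80442918e-02, -1.44177684e-04]), 'position': array([ 0.22402363, -0.5827554 ,  0.24354304]), 'tool_rot': array([ 8.24197450e-01, -5.66301509e-01, -7.72989120e-04, -7.53249179e-04]), 'ft_force': array([-1.30022229,  0.10676529, -0.43210461]), 'moment': array([-0.00427593, -0.02026768,  0.0426726 ]), 'grip_width': 0.08725094104454288}
{'fx': 388.6521429273396, 'fy': 388.6521429273396, 'cx': 282.82703825771983, 'cy': 205.9620959505784, 'eye': array([ 0.51036445, -0.0241599 ,  1.05242728]), 'rotation': array([-0.02923227,  0.01843487,  0.71372981, -0.699568  ])}
{'fx': 512.2689542823985, 'fy': 512.2689542823985, 'cx': 287.6287533399738, 'cy': 212.71629050142008, 'eye': array([ 0.45026865, -0.968592  ,  0.8805406 ]), 'rotation': array([ 0.40903527, -0.02882604, -0.05711403,  0.91027314])}
```

View pics/top0.png

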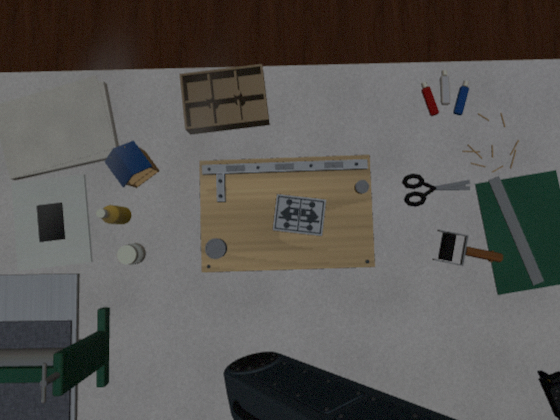

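View pics/side0.png

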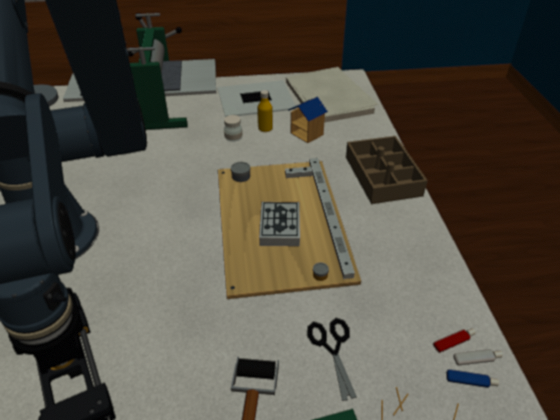

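The top view shows the board at about cols 200-374, rows 155-272, with the block near (300,215). The stop is at (221,188), the ink tin at (216,248) and the pin tin at (362,187). Next I'll zoom in.

```bash
cat > h.py <<'E'
import numpy as np, cv2
from scipy.spatial.transform import Rotation as R
from rig import robot,cams
def ray(c,uv,z):
    uv=np.atleast_2d(uv).astype(float)
    d=np.c_[(uv[:,0]-c["cx"])/c["fx"],-(uv[:,1]-c["cy"])/c["fy"],-np.ones(len(uv))]
    d=R.from_quat(c["rotation"]).apply(d); e=c["eye"]
    return e+d*((z-e[2])/d[:,2])[:,None]
def proj(c,P):
    p=R.from_quat(c["rotation"]).inv().apply(np.atleast_2d(P)-c["eye"])
    return np.c_[c["cx"]+c["fx"]*p[:,0]/-p[:,2],c["cy"]-c["fy"]*p[:,1]/-p[:,2]]
def crop(c,u,v,w,h,s,name):
    im=c["pixels"][v:v+h,u:u+w,::-1]
    cv2.imwrite(name,cv2.resize(im,None,fx=s,fy=s,interpolation=cv2.INTER_CUBIC))
E
python3 - <<'E'
from h import *
c=cams.camera("top"); crop(c,195,148,185,130,4.3,"pics/t1.png")
d=cams.camera("side"); crop(d,210,150,155,150,4,"pics/s1.png")
E
```

```text
(no output)
```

View pics/t1.png

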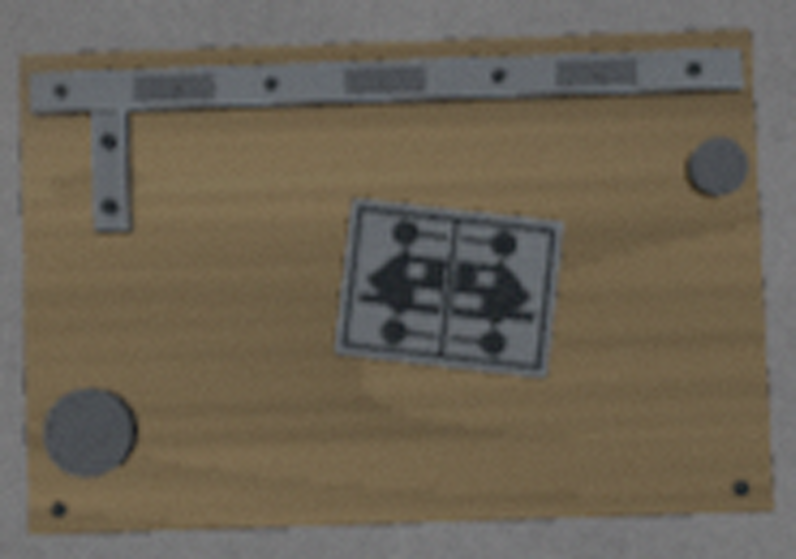

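View pics/s1.png

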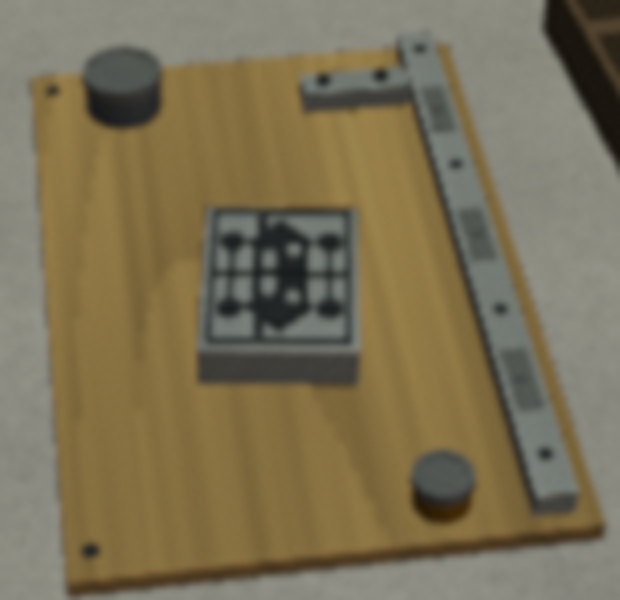

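The crops give these corners: block top (354,200), (563,222), (546,376), (337,354) in the top crop. The fence's inner edge runs (31,113) to (742,90), and the stop's inner edge is at col 130. Next I fit the poses.

```bash
cat >> h.py <<'E'
from scipy.optimize import least_squares
def pose(c2, hw, z, P0):
    """fit x,y,th of rectangle corners seen in [(cam,uv,corners)]"""
def fit(obs,p0):
    # obs: list of (cam, uv Nx2, local pts Nx3)
    def w(p,L): L=np.asarray(L,float); cs,sn=np.cos(p[2]),np.sin(p[2]); return np.c_[p[0]+cs*L[:,0]-sn*L[:,1],p[1]+sn*L[:,0]+cs*L[:,1],L[:,2]]
    f=lambda p:np.concatenate([(proj(c,w(p,L))-uv).ravel() for c,uv,L in obs])
    r=least_squares(f,p0); return r.x,f(r.x).reshape(-1,2)
def uc(uv,u,v,s): return (np.asarray(uv,float)+.5)/s-.5+[u,v]
E
python3 - <<'E'
from h import *
np.set_printoptions(precision=4,suppress=True)
t=cams.camera("top"); s=cams.camera("side")
T=lambda a:uc(a,195,148,4.3); S=lambda a:uc(a,210,150,4)
B=[[.15,.23,.015],[.15,-.23,.015],[-.15,-.23,.015],[-.15,.23,.015]]
bt=T([(22,57),(751,31),(772,511),(29,534)]); bs=S([(447,43),(603,527),(70,583),(33,78)])
K=[[.048,.065,.045],[.048,-.065,.045],[-.048,-.065,.045],[-.048,.065,.045]]
kt=T([(354,200),(563,222),(546,376),(337,354)]); ks=S([(357,208),(358,347),(199,347),(207,208)])
F=[[.11,.182,.033],[.11,.16,.033],[.035,.16,.033]]
F=[[.11,.16,.033],[.035,.16,.033],[.11,-.23,.033]]
ft=T([(130,110),(131,232),(742,90)])
print(ray(t,bt,.015)); print(ray(s,bs,.015));print(ray(t,kt,.045)); print(ray(s,ks,.045)); print("F",ray(t,ft,.033))
for nm,o in (("bt",[(t,bt,B)]),("bs",[(s,bs,B)]),("ft",[(t,ft,F)]),("b+f",[(t,bt,B),(s,bs,B),(t,ft,F)]),("kt",[(t,kt,K)]),("ks",[(s,ks,K)]),("k",[(t,kt,K),(s,ks,K)])):
    x,r=fit(o,[.5,0,0]); print(nm,x,np.degrees(x[2]),"res",np.abs(r).max())
tins=T([(90,432),(717,166)]); print("tins",ray(t,tins[:1],.047),ray(t,tins[1:],.039))
E
```

```text
[[ 0.7075  0.2135  0.015 ]
 [ 0.7136 -0.2442  0.015 ]
 [ 0.4157 -0.2468  0.015 ]
 [ 0.4099  0.2106  0.015 ]]
[[ 0.705   0.2116  0.015 ]
 [ 0.7103 -0.2484  0.015 ]
 [ 0.4162 -0.2518  0.015 ]
 [ 0.4085  0.2052  0.015 ]]
[[ 0.6097  0.0053  0.045 ]
 [ 0.5937 -0.1207  0.045 ]
 [ 0.5012 -0.108   0.045 ]
 [ 0.5169  0.0172  0.045 ]]
[[ 0.6086  0.003   0.045 ]
 [ 0.5912 -0.1211  0.045 ]
 [ 0.4991 -0.1098  0.045 ]
 [ 0.5149  0.0144  0.045 ]]
F [[ 0.6696  0.1427  0.033 ]
 [ 0.5941  0.1428  0.033 ]
 [ 0.6737 -0.2336  0.033 ]]
bt [ 0.5617 -0.0167  0.0119] 0.6802461591045182 res 0.6522291707983641
bs [ 0.5601 -0.0201  0.0148] 0.8482381310460149 res 1.354644621341265
ft [ 0.5613 -0.0139  0.0146] 0.838044617943848 res 3.2770644217071663
b+f [ 0.5611 -0.0166  0.0143] 0.8214540551655234 res 4.336693422963492
kt [ 0.5554 -0.0515 -0.1277] -7.315107468619897 res 0.7447369710447447
ks [ 0.5535 -0.0529 -0.1307] -7.490031553700141 res 0.8280299072968376
k [ 0.5544 -0.052  -0.1294] -7.414594436617458 res 1.1251103858670035
tins [[0.473  0.1663 0.047 ]] [[ 0.6264 -0.2156  0.039 ]]
```

Both cameras agree within 2 to 3 mm. The board is at (0.561,-0.017) with yaw about 0.8°, and the block is at (0.5545,-0.052) with yaw -7.4°. The plan has three pushes with the two fingers spread:
1. Push towards the fence on the near long side.
2. Push left on the right end.
3. Push towards the fence again to snug it up.

Emit:
carry_out --steps '[[[2.2,4.8,0],-2,0],[[2.2,4.8,0],-2,0],[[2.2,4.8,0],-2,0],[[2.2,4.8,0],-2,0],[[2.2,4.8,0],-2,0],[[2.2,4.8,0],-2,0],[[2.2,4.8,0],-2,0],[[2.2,4.8,0],-2,0],[[2.2,4.8,0],-2,0],[[2.2,4.8,0],-2,0]]'

```text
time: 1.3
position: [0.4308, -0.1292, 0.2449]
tool_rot: [-0.703, 0.711, -0.004, -0.002]
ft_force: [1.5, -0.2, 0.7]
grip_width: 0.0873
```

Emit:
carry_out --steps '[[[2,4.2,0],1.2,0],[[1.7,3.8,-2],0,0],[[0,0,-4],0,0],[[0,0,-4],0,0],[[0,0,0],0,0]]'

```text
time: 1.8
position: [0.4738, -0.039, 0.1454]
tool_rot: [0.715, -0.699, 0.01, -0.001]
ft_force: [-0.9, 0.3, 0.3]
grip_width: 0.0869
```

```bash
cat >> h.py <<'E'
def st():
    o=robot.get_obs(); a=R.from_quat(o["tool_rot"]).as_matrix()
    print(o["time"],o["position"].round(4),"yaw",np.degrees(np.arctan2(a[1,0],a[0,0])).round(2),"zax",a[:,2].round(3),"F",o["ft_force"].round(1),"w",round(o["grip_width"],4))
E
python3 -c "from h import *; st()"
```

```text
1.8 [ 0.4738 -0.039   0.1454] yaw -88.72 zax [ 0.015 -0.012 -1.   ] F [-0.9  0.3  0.3] w 0.0869
```

Emit:
carry_out --steps '[[[-0.5,-0.6,-3],-0.5,0],[[0,0,-3],0,0],[[0,0,-2],0,0],[[0,0,-1],0,0],[[0,0,-0.5],0,0],[[0,0,0],0,0]]'

```text
time: 2.4
position: [0.4755, -0.0488, 0.0546]
tool_rot: [0.711, -0.703, 0.016, -0.004]
ft_force: [0.5, 0.7, 0.5]
grip_width: 0.0871
```

```bash
python3 -c "from h import *; st()"
```

```text
2.4 [ 0.4755 -0.0488  0.0546] yaw -89.36 zax [ 0.029 -0.017 -0.999] F [0.5 0.7 0.5] w 0.0871
```

Emit:
carry_out --steps '[[[0,0,-0.7],0,0],[[0.6,0,0],0,0],[[0.8,0,0],0,0],[[0.8,0,0],0,0],[[0.8,0,0],0,0],[[0.8,0,0],0,0],[[0.8,0,0],0,0]]'

```text
time: 3.1
position: [0.5186, -0.0479, 0.0496]
tool_rot: [0.711, -0.703, 0.011, -0.0]
ft_force: [-7.6, -1.3, 7.1]
grip_width: 0.087
```

```bash
python3 -c "
from h import *; st()
crop(cams.camera('top'),195,148,185,130,4.3,'pics/t2.png')"
```

```text
3.1 [ 0.5186 -0.0479  0.0496] yaw -89.35 zax [ 0.015 -0.015 -1.   ] F [-7.6 -1.3  7.1] w 0.087
```

View pics/t2.png

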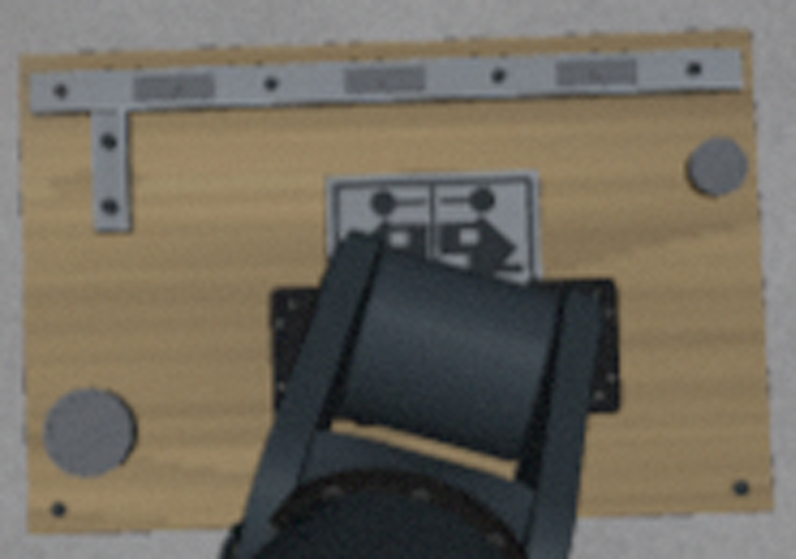

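The block has squared up against the fingers, with its far edge at (328,178) to (538,171), parallel to the fence. About 45 mm remain to the fence.

Emit:
carry_out --steps '[[[0.8,0,-0.1],0,0],[[0.8,0,0],0,0],[[0.8,0,0],0,0],[[0.8,0,0],0,0],[[0.6,0,0],0,0]]'

```text
time: 3.65
position: [0.5466, -0.0443, 0.0484]
tool_rot: [0.713, -0.701, -0.002, 0.008]
ft_force: [-6.8, -1.0, 5.2]
grip_width: 0.0872
```

```bash
python3 -c "from h import *; st()"
```

```text
3.65 [ 0.5466 -0.0443  0.0484] yaw -88.98 zax [-0.014 -0.009 -1.   ] F [-6.8 -1.   5.2] w 0.0872
```

Now slowly, up to contact with the fence.

Emit:
carry_out --steps '[[[0.5,0,0],0,0],[[0.5,0,0],0,0],[[0.4,0,0],0,0],[[0.4,0,0],0,0],[[0.4,0,0],0,0]]'

```text
time: 4.15
position: [0.5591, -0.0422, 0.0485]
tool_rot: [0.715, -0.698, -0.012, 0.017]
ft_force: [-7.2, -1.1, 5.4]
grip_width: 0.0867
```

Emit:
carry_out --steps '[[[0.4,-0.1,0],-0.5,0],[[0.4,0,0],0,0],[[0.4,0,0],0,0]]'

```text
time: 4.45
position: [0.5647, -0.0414, 0.0486]
tool_rot: [0.713, -0.7, -0.02, 0.022]
ft_force: [-6.6, -2.3, 4.9]
grip_width: 0.0869
```

```bash
python3 -c "from h import *; st()"
```

```text
4.45 [ 0.5647 -0.0414  0.0486] yaw -88.91 zax [-0.059 -0.004 -0.998] F [-6.6 -2.3  4.9] w 0.0869
```

Emit:
carry_out --steps '[[[0.4,0,0],0,0],[[0.4,0,0],0,0],[[0.4,0,0],0,0]]'

```text
time: 4.75
position: [0.5658, -0.0411, 0.0488]
tool_rot: [0.714, -0.699, -0.03, 0.032]
ft_force: [-10.9, -4.0, 7.0]
grip_width: 0.0869
```

```bash
python3 -c "
from h import *; st()
crop(cams.camera('top'),195,148,185,130,4.3,'pics/t3.png')"
```

```text
4.75 [ 0.5658 -0.0411  0.0488] yaw -88.75 zax [-0.087 -0.004 -0.996] F [-10.9  -4.    7. ] w 0.0869
```

View pics/t3.png

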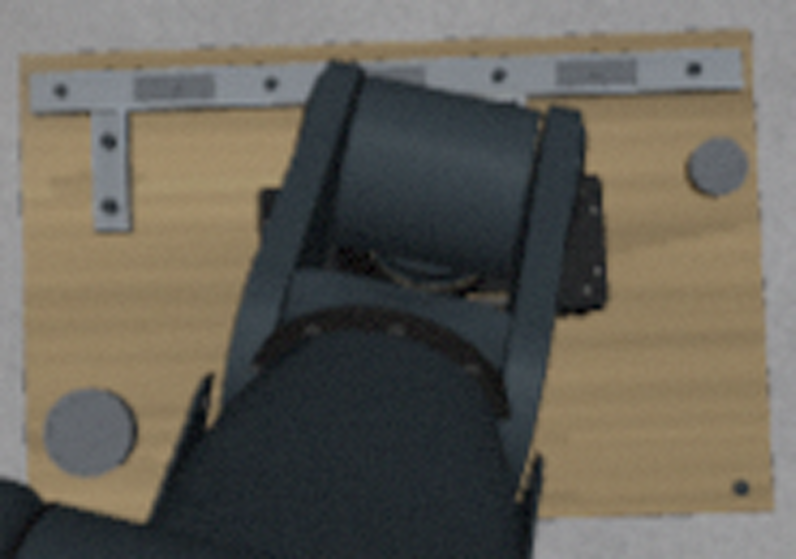

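The block's front edge is now at the fence and the force is rising. I'll back off, lift, and swing round to the right-hand end, narrowing the fingers.

Emit:
carry_out --steps '[[[-1.5,0,0],0,0],[[-1.5,0,0],0,0],[[-0.5,0,3],0,0],[[0,0,4],0,0.45],[[0,-2,3],8.5,0.45],[[0,-4,0],8.5,0.45],[[0,-4,0],8.5,0.45],[[0,-4,0],8.5,0.45],[[0,-4,0],8.5,0.45],[[0,-2,0],8.5,0.45]]'

```text
time: 5.8
position: [0.5492, -0.2475, 0.1583]
tool_rot: [0.948, -0.318, 0.004, 0.034]
ft_force: [-0.4, -0.2, -0.4]
grip_width: 0.0489
```

```bash
python3 -c "
from h import *; st()
crop(cams.camera('top'),195,148,185,130,4.3,'pics/t4.png')"
```

```text
5.8 [ 0.5492 -0.2475  0.1583] yaw -37.0 zax [-0.014 -0.068 -0.998] F [-0.4 -0.2 -0.4] w 0.0489
```

View pics/t4.png

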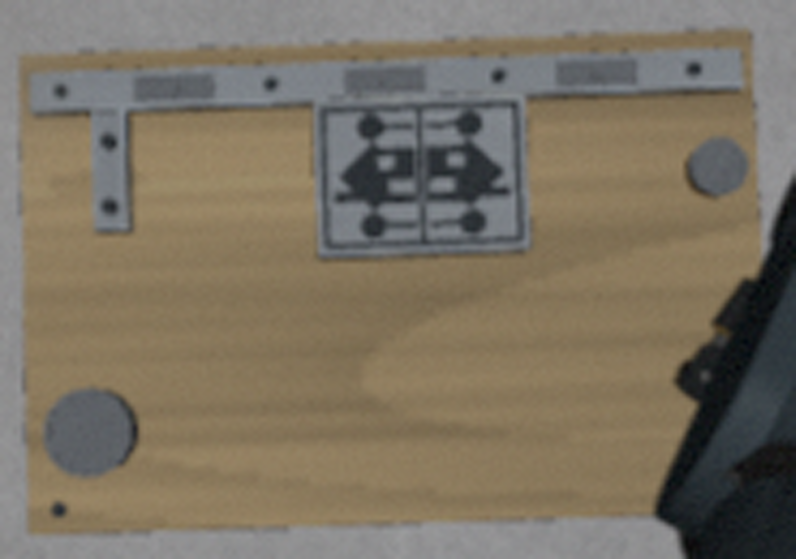

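The block is flush along the fence (near edge (320,255) to (528,250), parallel to it). Its right end is at y of about -0.098, and about 113 mm are left to the stop.

Emit:
carry_out --steps '[[[1.4,2,0],8,0.45],[[1.4,2,0],8,0.45],[[1.4,2,0],8,0.45],[[1.4,2,0],8,0.45],[[1,1,0],4,0.45],[[0,0,0],0,0.45]]'

```text
time: 6.45
position: [0.6275, -0.1606, 0.1615]
tool_rot: [0.999, 0.0, 0.027, 0.033]
ft_force: [-0.9, -0.3, -0.5]
grip_width: 0.0481
```

```bash
python3 -c "from h import *; st()"
```

```text
6.45 [ 0.6275 -0.1606  0.1615] yaw 0.15 zax [ 0.055 -0.065 -0.996] F [-0.9 -0.3 -0.5] w 0.0481
```

Emit:
carry_out --steps '[[[-1.2,1.5,-2],0.6,0.45],[[0,0,-3],0,0.45],[[0,0,-3],0,0.45],[[0,0,-1],0,0.45],[[0,0,0],0,0.45]]'

```text
time: 6.95
position: [0.6203, -0.1463, 0.0726]
tool_rot: [0.999, 0.002, 0.034, 0.035]
ft_force: [0.4, -0.6, 0.8]
grip_width: 0.0476
```

```bash
python3 -c "from h import *; st()"
```

```text
6.95 [ 0.6203 -0.1463  0.0726] yaw 0.32 zax [ 0.069 -0.07  -0.995] F [ 0.4 -0.6  0.8] w 0.0476
```

Emit:
carry_out --steps '[[[-0.7,0,-1.5],0.4,0.45],[[0,0,-0.8],0,0.45],[[0,1,0],0,0.45],[[0,1,0],0,0.45],[[0,1,0],0,0.45],[[0,1,0],0,0.45]]'

```text
time: 7.55
position: [0.6187, -0.1078, 0.0553]
tool_rot: [0.998, 0.003, 0.041, 0.038]
ft_force: [-3.2, -5.3, -1.6]
grip_width: 0.0482
```

```bash
python3 -c "from h import *; st()"
```

```text
7.55 [ 0.6187 -0.1078  0.0553] yaw 0.51 zax [ 0.081 -0.076 -0.994] F [-3.2 -5.3 -1.6] w 0.0482
```

Emit:
carry_out --steps '[[[-0.1,0.8,-0.3],0.2,0.45],[[-0.1,0.8,-0.2],0.1,0.45],[[-0.1,0.8,-0.1],0,0.45],[[0,0.8,0],0,0.45],[[0,0.8,0],0,0.45],[[0,0.8,0],0,0.45]]'

```text
time: 8.15
position: [0.619, -0.0627, 0.055]
tool_rot: [0.998, 0.01, 0.045, 0.046]
ft_force: [-0.7, -3.7, -0.6]
grip_width: 0.0479
```

```bash
python3 -c "from h import *; st()"
```

```text
8.15 [ 0.619  -0.0627  0.055 ] yaw 1.4 zax [ 0.091 -0.09  -0.992] F [-0.7 -3.7 -0.6] w 0.0479
```

Emit:
carry_out --steps '[[[-0.1,0.8,-0.3],-0.2,0.45],[[-0.1,0.8,-0.3],-0.2,0.45],[[-0.1,0.8,-0.1],0,0.45],[[0,0.8,0],0,0.45],[[0,0.8,0],0,0.45],[[0,0.6,0],0,0.45]]'

```text
time: 8.75
position: [0.6194, -0.0198, 0.0536]
tool_rot: [0.997, 0.01, 0.049, 0.053]
ft_force: [-1.4, -4.4, -0.3]
grip_width: 0.0477
```

```bash
python3 -c "
from h import *; st()
crop(cams.camera('top'),195,148,185,130,4.3,'pics/t5.png')"
```

```text
8.75 [ 0.6194 -0.0198  0.0536] yaw 1.45 zax [ 0.098 -0.104 -0.99 ] F [-1.4 -4.4 -0.3] w 0.0477
```

View pics/t5.png

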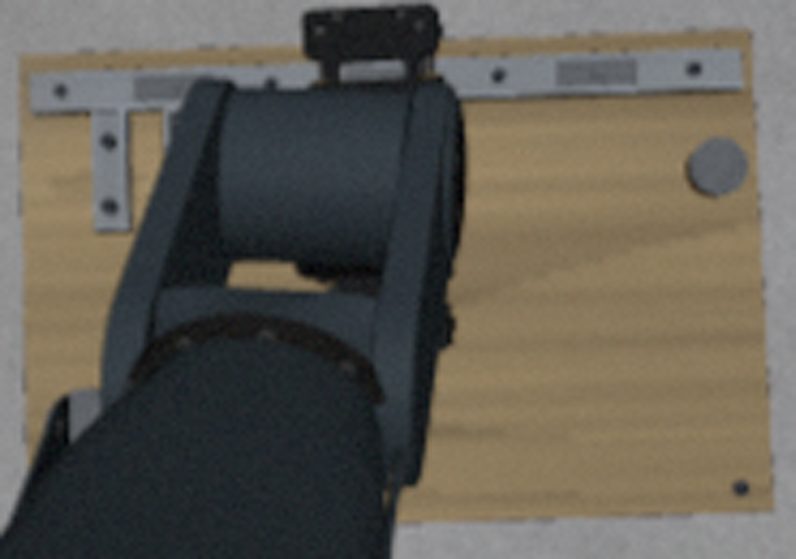

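The block's left end is at col 165 and the stop at col 130, so about 22 mm remain. Continuing gently.

Emit:
carry_out --steps '[[[-0.1,0.6,-0.2],-0.3,0.45],[[-0.1,0.6,-0.1],-0.1,0.45],[[0,0.5,0],0,0.45],[[0,0.4,0],0,0.45]]'

```text
time: 9.2
position: [0.619, -0.0011, 0.0539]
tool_rot: [0.997, 0.009, 0.05, 0.057]
ft_force: [-0.1, -3.7, -0.1]
grip_width: 0.0479
```

```bash
python3 -c "from h import *; st()"
```

```text
9.2 [ 0.619  -0.0011  0.0539] yaw 1.38 zax [ 0.101 -0.112 -0.989] F [-0.1 -3.7 -0.1] w 0.0479
```

Emit:
carry_out --steps '[[[0,0.4,0],0,0.45],[[0,0.4,0],0,0.45],[[0,0.4,0],0,0.45]]'

```text
time: 9.5
position: [0.6192, 0.0043, 0.0542]
tool_rot: [0.997, 0.013, 0.049, 0.063]
ft_force: [-1.1, -22.9, -0.7]
grip_width: 0.048
```

```bash
python3 -c "from h import *; st()"
```

```text
9.5 [0.6192 0.0043 0.0542] yaw 1.8 zax [ 0.098 -0.124 -0.987] F [ -1.1 -22.9  -0.7] w 0.048
```

The side stop has been reached (23 N). I'll back off, lift, and look.

Emit:
carry_out --steps '[[[0,-1.2,0],0,0.45],[[0,-1.5,0],0,0.45],[[0,0,3],0,0.45],[[0,0,4],0,0.45],[[-1,-4,3],-8.5,0.3],[[-1,-4,0],-8.5,0.3],[[-1,-4,0],-8.5,0.3],[[-1,-4,0],-8.5,0.3],[[-1,-4,0],-8.5,0.3],[[0,-2,0],-8.5,0.3]]'

```text
time: 10.5
position: [0.5685, -0.2429, 0.1569]
tool_rot: [0.902, -0.426, 0.022, 0.07]
ft_force: [0.7, -0.1, 0.7]
grip_width: 0.0609
```

```bash
python3 -c "
from h import *; st()
t=cams.camera('top');s=cams.camera('side')
crop(t,195,150,100,80,4,'pics/a.png');crop(s,240,140,100,80,4,'pics/b.png')
cv2.imwrite('pics/ab.png',np.hstack([cv2.imread('pics/a.png'),cv2.imread('pics/b.png')]))"
```

```text
10.5 [ 0.5685 -0.2429  0.1569] yaw -50.31 zax [-0.02  -0.145 -0.989] F [ 0.7 -0.1  0.7] w 0.0609
```

View pics/ab.png

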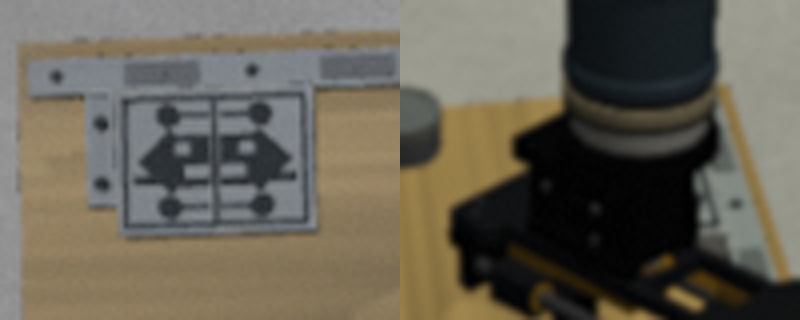

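The top view shows the block home: left end against the stop (col about 118), far side against the fence, near edge (120,236) to (316,229) parallel to the fence. One light snug push towards the fence will make sure it's flush.

Emit:
carry_out --steps '[[[-0.6,4.5,0],-7.5,0.3],[[-0.6,4.5,0],-7.5,0.3],[[-0.6,4.5,0],-7.5,0.3],[[-0.6,4.5,0],-7.5,0.3],[[-0.6,4.5,0],-7,0.3],[[0,4,0],0,0.3],[[0,3,0],0,0.3],[[0,0,0],0,0.3]]'

```text
time: 11.4
position: [0.535, 0.071, 0.1554]
tool_rot: [0.719, -0.692, -0.003, 0.069]
ft_force: [-0.3, -0.0, -0.0]
grip_width: 0.0617
```

```bash
python3 -c "from h import *; st()"
```

```text
11.4 [0.535  0.071  0.1554] yaw -87.49 zax [-0.101 -0.095 -0.99 ] F [-0.3 -0.  -0. ] w 0.0617
```

Emit:
carry_out --steps '[[[0,0,-3.5],-1.7,0.3],[[0,0,-3.5],0,0.3],[[0,0,-2],0,0.3],[[0,0,-1],0,0.3],[[0,0,0],0,0.3]]'

```text
time: 11.9
position: [0.5341, 0.0765, 0.0537]
tool_rot: [0.714, -0.697, -0.004, 0.066]
ft_force: [-1.0, -0.1, -0.7]
grip_width: 0.0605
```

```bash
python3 -c "from h import *; st()"
```

```text
11.9 [0.5341 0.0765 0.0537] yaw -88.33 zax [-0.098 -0.089 -0.991] F [-1.  -0.1 -0.7] w 0.0605
```

Emit:
carry_out --steps '[[[0.8,0,0],-0.8,0.3],[[0.8,0,0],0,0.3],[[0.6,0,0],0,0.3],[[0.5,0,0],0,0.3],[[0.4,0,0],0,0.3],[[0.4,0,0],0,0.3]]'

```text
time: 12.5
position: [0.5652, 0.0764, 0.0567]
tool_rot: [0.71, -0.701, -0.01, 0.072]
ft_force: [-7.1, -0.9, 3.4]
grip_width: 0.0606
```

```bash
python3 -c "from h import *; st()"
```

```text
12.5 [0.5652 0.0764 0.0567] yaw -88.99 zax [-0.115 -0.088 -0.99 ] F [-7.1 -0.9  3.4] w 0.0606
```

Emit:
carry_out --steps '[[[0.4,0,0],0,0.3],[[0.5,0,0],0,0.3]]'

```text
time: 12.7
position: [0.5655, 0.0764, 0.0569]
tool_rot: [0.71, -0.7, -0.017, 0.08]
ft_force: [-8.9, -1.0, 3.0]
grip_width: 0.0605
```

```bash
python3 -c "from h import *; st()"
```

```text
12.7 [0.5655 0.0764 0.0569] yaw -88.81 zax [-0.136 -0.089 -0.987] F [-8.9 -1.   3. ] w 0.0605
```

The block is firm against the fence (TCP no longer advancing). Retreating, up and away to the near right.

Emit:
carry_out --steps '[[[-1,0,0],0,0.3],[[-1.5,0,0],0,0.3],[[0,0,3],0,0.3],[[0,0,4],0,0.3],[[0,-3,3],0,0.3],[[-1,-4.5,1],0,0.3],[[-1,-4.5,0],0,0.3],[[-1,-4.5,0],0,0.3],[[-1,-4.5,0],0,0.3],[[-1,-4.5,0],0,0.3]]'

```text
time: 13.7
position: [0.4946, -0.1831, 0.1768]
tool_rot: [0.714, -0.696, -0.009, 0.075]
ft_force: [1.2, -0.4, 0.6]
grip_width: 0.0613
```

Emit:
carry_out --steps '[[[-1,-4.5,0],0,0.3],[[-1,-4.5,0],0,0.3],[[-1,-4.5,0],0,0.3],[[-1,-4.5,0],0,0.3],[[-1,-4.5,0],0,0.3],[[0,0,0],0,0.3],[[0,0,0],0,0.3]]'

```text
time: 14.4
position: [0.4422, -0.4282, 0.182]
tool_rot: [0.711, -0.699, -0.001, 0.076]
ft_force: [-1.0, -0.2, -0.0]
grip_width: 0.061
```

```bash
python3 -c "
from h import *; st()
t=cams.camera('top');s=cams.camera('side')
crop(t,195,150,100,80,4,'pics/a.png');crop(s,240,140,100,80,4,'pics/b.png')
cv2.imwrite('pics/ab2.png',np.vstack([np.hstack([cv2.imread('pics/a.png'),cv2.imread('pics/b.png')]),cv2.resize(np.hstack([t['pixels'],s['pixels']])[:,:,::-1],(800,280))]))"
```

```text
14.4 [ 0.4422 -0.4282  0.182 ] yaw -88.76 zax [-0.108 -0.106 -0.989] F [-1.  -0.2 -0. ] w 0.061
```

View pics/ab2.png

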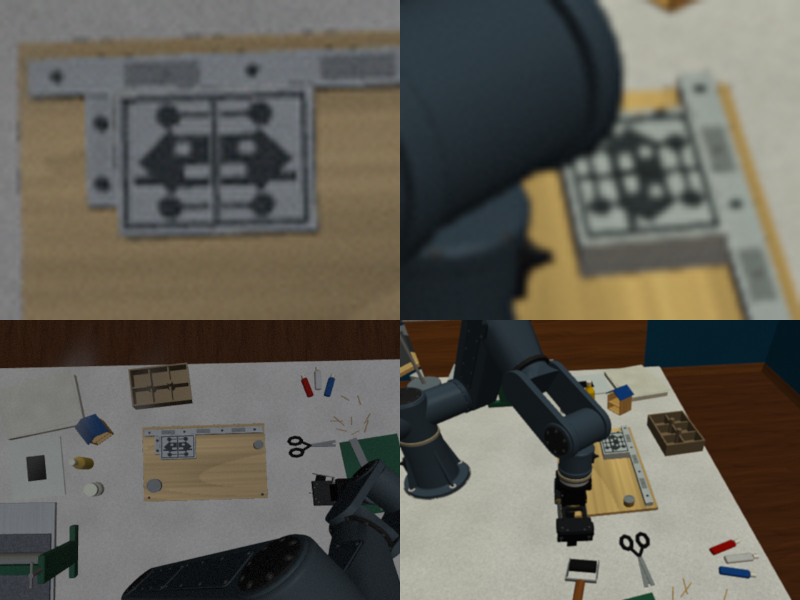

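The block sits in the corner and the hand is clear. The tins and the other things look unmoved. One last numerical check before handing in.

Run:
```python
from h import *
t=cams.camera("top")
K=[[.048,.065,.045],[.048,-.065,.045],[-.048,-.065,.045],[-.048,.065,.045]]
x,r=fit([(t,uc([(119,92),(313,85),(316,229),(121,236)],195,150,4),K)],[.62,.08,0])
b=np.array([.5617,-.0167]);d=x[:2]-b;a=.0135
print(x,np.degrees(x[2]-a),"board xy",d[0]*np.cos(a)+d[1]*np.sin(a),-d[0]*np.sin(a)+d[1]*np.cos(a),"want .062 .095",np.abs(r).max())
a0=cv2.cvtColor(cv2.imread("pics/top0.png"),cv2.COLOR_BGR2GRAY).astype(int); g=cv2.cvtColor(t["pixels"],cv2.COLOR_RGB2GRAY).astype(int)
for n,(u,v) in dict(ink=(216,248),pin=(362,187),house=(132,165),glue=(117,214),jar=(131,254),sciss=(435,188),brayer=(455,247)).items():
    print(n,np.abs(a0-g)[v-14:v+14,u-18:u+18].mean().round(1))
```

```text
[0.62292365 0.07822518 0.01081184] -0.15402010012590864 board xy 0.06249952404867924 0.09409003595968644 want .062 .095 0.7062127215708642
ink 4.8
pin 5.1
house 3.5
glue 5.0
jar 5.7
sciss 5.3
brayer 40.6
```

```bash
python3 -c "
from h import *; robot.hand_in(); st()"
```

```text
the job is handed in; nothing more can be done
the job is handed in; nothing more can be done
```

The printing block is home and the job is handed in. One long side lies along the fence and its left end is against the side stop. I pushed it to the fence with the fingers spread, then along to the stop, then gave it a light second push to the fence. After that I drew the hand up and away to the near right. It took about 14.5 s.

**Last checks**
- **Block position:** the top camera put its centre at board (62.5, 94.1) mm against the wanted (62, 95) mm. It was about 0.15° off square, which is within what the camera can resolve.
- **Contact:** the push at the stop reached 23 N and the last push at the fence about 9 N. In both, the hand stopped advancing. The wrist force was about 1 N once the hand was clear.
- **Other things:** the tins, house, glue bottle, jar and scissors look unchanged in the top view.

**Not confirmed or not ideal**
- **Brayer:** I couldn't compare it in the top view because the hand was over it (at 18 cm height). The side view shows it still on its rest, by eye only.
- **Hand tilt:** the hand drifted to about 9° off vertical during the pushes. It didn't affect the result, but I didn't correct it.

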